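# Move the charged battery from the charger to the stick mixer

## Robot

A 6-joint arm with a two-finger parallel gripper is mounted at the origin on the work surface. World frame = base frame: x ahead of the robot, y to its left, z up, the work surface at z = 0. Lengths are in mm, angles in rad, forces in N, time in s.
With the tool pointing down it reaches from about 350 to 775 mm from the base axis. Payload 7.3 kg.
Tool frame: the origin (TCP) lies between the finger pads; the fingertips stand 14 mm ahead of it and the grasp point (between the pads) lies 5 mm behind it; z points along the fingers, y is the line along which they close (so a half turn about z gives the same grasp; the last joint's range is limited). The gripper opens to 92 mm and grips with 3 to 60 N. Pads are 19 mm wide; open, the fingers measure 130 mm over their backs; the gripper's body (75 mm by 190 mm) begins 47 mm behind the grasp point.
Start: joints at [1.061, 0.342, 1.524, -0, 1.275, -0.146], TCP at [186.796, 490.664, 240.741] pointing down, gripper open.
Joint ranges: [-2.53, 2.53], [-0.77, 2.02], [0.04, 2.7], [-1, 4.14], [0.28, 2.66], [-3.11, 3.11]. Speed limits (rad/s): [2.57, 2.57, 3.14, 3.14, 3.14, 3.14].

## Interface

Orientations are given as [roll, pitch, yaw] about the fixed x, y, z axes, in that order (R = Rz(yaw) Ry(pitch) Rx(roll)).
In Python, from plant import get_obs, cams, close_job gives the robot as it stands. The module is installed in compiled form; this text tells all that it offers.
- The arm moves only by the shell command python3 -m creep 'ROWS'. ROWS is JSON, a list of rows, each an object of numbers: "hand": the opening, from 0 (shut) to 1 (fully open); "tx", "ty", "tz": the shift along the tool's x, y, z in m; "spin": the turn about the tool's z in degrees. In form: [{"hand": .., "tx": .., "ty": .., "tz": .., "spin": ..}, ...]. A call has 1 to 5 rows; each row shifts and turns the commanded pose from where the row before left it, along the tool's axes as they then stand; what a row does not reach is not made up. A row lasts 1/8 s, in which the tool goes at most 62.5 mm and 10.7 degrees, less where a joint would pass 70% of its speed; a pose out of reach is approached as far as the arm can. A call is refused whole if a number of a shift passes 0.0625 or a number of a turn 10.7, either way. A call with a gripper value outside its range is refused whole. The fingers move at their own pace and stop on an object; the grip force is fixed at half the most. Time passes only in rows, so rows that do not move let the fingers close. It gives the time, the measured TCP pose, the force, the opening and the grip force at its end, in the units of the state.
- get_obs(): the state, without advancing time (a new reading comes with each control period).
- cams.capture(name): name is "side" or "top" or "wrist"; returns a dict with "color" (480x640x3 uint8, red, green, blue), "K" (3x3 intrinsics, pixels), "R" (3x3) and "t" (3): a world point X has camera coordinates R X + t. Camera axes: x right, y down, z forward; pixel columns grow to the right and rows downward; lengths in mm; the calibration is good to about 2 mm. The wrist camera is an equidistant fisheye: a pixel r from the principal point sees the ray r / f radians off the axis. A picture is of the moment at which its call begins. There is no depth.
- close_job(): hands the job in; it is judged then, once.
The state is a dict: "time": time; "joint_positions": joint angles; "dq": joint speeds; "tau": joint torques, N m; "tool_pos": TCP position; "tcp_rot": TCP orientation; "contact_force": force on the tool from outside, world axes, zero at the start; "moment": the same for the moment, N m; "grip_width": finger opening in mm; "finger_force": force on a finger pad.
Only numpy, scipy, OpenCV 4.12 (cv2) and the standard library are available. Lean on these libraries where they do the work, as an engineer would, in place of code of your own. Each camera call takes 0.05 s, during which the arm holds its last target. There are 200 camera calls.

## Task

Take the charged battery pack off the charger by pressing its spring catch, and slide it onto the battery rails of the cordless stick mixer until the mixer's catch clicks behind it, so that it stays fully home by itself. Push it home without ramming it, and leave the biscuit cutter, the tub and the bowl where they are.

Things in the scene. Friction and masses are not known exactly. Their poses are not given: they have to be found in the camera images.
- pack: Grey and black battery pack, 110 long (x) x 56 wide (y) x 54 mm high, 0.25 to 0.4 kg. Origin: centre of its underside; +x is its front, the end that goes into a mount first. Foot: plate 50 wide, 8 high, its front 10 mm only 44 wide and 5 high; above it a neck 32 wide, z 8 to 16. It starts upright, latched in the charger, its x along the charger's x.
- pack_grip (a point): Middle of the pack's tall grip block, 20 mm behind and 40 mm above the pack's origin. The block: x -43 to +2, flat parallel sides 56 mm apart across y, z 16 to 54 (pack frame). The pack is best held here from above, fingers across y.
- pack_heel (a point): Middle of the rear face of the pack's heel, 55 mm behind and 10 mm above the pack's origin. The heel is the low rear end of foot and neck, z 0 to 16, 32 to 50 wide; it stands out 12 mm behind the grip block. Pushing here, low down, drives the pack along the rails; pushing high up on the block tips the pack so that it binds in the rails.
- pack_rib (a point): Middle of the top of a cross rib on the pack: x 34 to 44, 36 wide, z 28 to 37 in the pack's frame. It stands on the low front shelf (z 16 to 28, x 2 to 55). A mount's hook drops behind this rib (on its -x side).
- charger: Fixed charger: low black housing 104 wide with a battery mount on top, and a ventilated block 120 wide, 45 high behind (x 150 to 225). Origin on the bench, under the middle of a seated pack; +x is the push-in direction, roughly away from the robot. The pack comes off only along -x: draw it back until its origin is 62 mm or more behind the seat, then lift.
- charger_seat (a point): Centre of the charger's sliding floor under a seated pack, 30 mm above the charger's origin (axes as the charger's): the pack's origin is within 2 mm of here when latched. Rails, stop, ejector and catch are the same as the mixer's (see mixer_seat, mixer_stop).
- charger_catch (a joint): Angle of the charger's sprung rocker catch, rad: 0 at rest (hook down), 0.25 paddle fully down; above 0.14 the hook clears the rib. Takes 3 to 10 N at the paddle and springs back when let go. While it is held down, the ejector shoves the pack about 18 mm out by itself.
- charger_paddle (a point): Centre of the upper face of the charger catch's black paddle, 36 x 36 mm, level, 77 mm above the bench, 114 mm from the charger's origin along its +x, behind the catch's pivot. Press it straight down; it goes down up to 9 mm.
- mixer: Fixed cordless stick mixer, 470 mm long with its mount, lying along its +x on a bench rest; grey motor housing 82 in diameter, x 155 to 285, top 86 mm above the bench, then a steel shaft and bell. Its battery mount is at the near end, on a grey tongue 80 wide; empty at first. Origin on the bench, under the middle of a seated pack; +x is the push-in direction.
- mixer_seat (a point): Centre of the mixer's sliding floor under a seated pack, 30 mm above its origin (axes as the mixer's): the latched pack's origin is within 2 mm of here. Rails from x -5 to +55, 70 wide over all; channel 54 wide (2 mm play each side); inward lips 10 to 14 mm above the floor, 38 apart, hold the foot down. Slippery plastic. Flared mouth, x -25 to -5.
- mixer_porch (a point): Point on the open part of the mixer's sliding floor (x -85 to -25), 72 mm behind the seat along -x. A pack set down upright with its origin here, x along the mixer's x, stands just outside the rails and is then slid along +x.
- mixer_stop (a point): End stop, at floor level, 57 mm from the mixer's origin along x: a pack meets it 2 mm past the seat. Between its halves a spring ejector pushes the pack back out over the last 18 mm with 5 to 7 N. The catch clicks just before the stop; pushing in takes about 8 to 15 N. If let go before the click, the pack is pushed back out.
- mixer_catch (a joint): Angle of the mixer's sprung rocker catch, rad: 0 at rest. Its hook lies over the rails, 44 mm ahead of a pivot at x 78, 60 mm above the bench; the pack's rib lifts it to 0.1 to 0.16 in passing, and it snaps back to 0 behind the rib when the pack is home. It looks and works as the charger's.
- cutter: Bystander: steel biscuit cutter ring, 60 in diameter, 25 mm high; origin at the centre of its underside.
- tub: Bystander: clear empty tub, 110 in diameter, 100 mm high; origin at the centre of its underside.
- bowl: Bystander: steel bowl, 160 in diameter, 65 mm high; origin at the centre of its underside.
There are look-alikes about, which are no part of the job. Leave any pink or purple look-alike of the pack alone.

How it is judged:
By the outcome, as a careful person would: the job done as asked, in the order asked, and still so for the second after the job is handed in, with the robot touching nothing.
It also fails if it takes over 59 s, if anything falls off the work surface, if the arm or the gripper's body presses on something with over 40 N, if the wrist force passes 120 N, or if a joint passes its speed limit or range.

## Working session

There is one attempt and no reset: what is moved stays moved. The work goes in short steps, Python scripts to look and compute and a shell command to move; the robot and the scene stay as the last step left them, time stands still between calls to the robot, and variables do not carry over. Pictures are saved under pics/ and viewed, at most 10 in all, crops included, and the job is handed in when it is done.

```bash
mkdir -p pics
cat > h.py <<'E'
import numpy as np, cv2
from plant import get_obs, cams, close_job
def snap(name,fn,crop=None,scale=1):
    c=cams.capture(name); im=c["color"][:,:,::-1].copy()
    np.savez('pics/'+fn+'.npz',K=c["K"],R=c["R"],t=c["t"],im=im)
    if crop: x0,y0,x1,y1=crop; im=im[y0:y1,x0:x1]
    if scale!=1: im=cv2.resize(im,None,fx=scale,fy=scale,interpolation=cv2.INTER_CUBIC)
    cv2.imwrite('pics/'+fn+'.png',im)
def px2w(fn,u,v,z):
    d=np.load('pics/'+fn+'.npz');K,R,t=d['K'],d['R'],d['t'].ravel()
    r=R.T@np.linalg.inv(K)@np.array([u,v,1.]); c=-R.T@t
    return c+r*(z-c[2])/r[2]
def w2px(fn,X):
    d=np.load('pics/'+fn+'.npz');p=d['K']@(d['R']@np.array(X,float)+d['t'].ravel()); return p[:2]/p[2]
E
python3 - <<'E'
from h import *
snap('top','top0'); snap('side','side0')
o=get_obs(); print(o)
for n in('top0','side0'):
    d=np.load(f'pics/{n}.npz'); print(n,d['K'],d['R'],d['t'],-d['R'].T@d['t'].ravel())
E
```

```text
{'time': 0.1, 'joint_positions': array([ 1.06100568e+00,  3.42639244e-01,  1.52491565e+00,  6.90667075e-06,
        1.27537695e+00, -1.45996032e-01]), 'dq': array([-0.00212871, -0.00197646, -0.00207766,  0.00148938, -0.00066165,
       -0.00107187]), 'tau': array([ 1.36507129e-03, -4.32002699e+01, -2.44693851e+01,  7.19034160e-02,
        5.25773806e-02, -6.02084015e-05]), 'tool_pos': array([186.61738727, 490.35463611, 240.1236404 ]), 'tcp_rot': array([-3.14026867e+00, -2.01357558e-04,  2.77779589e+00]), 'contact_force': array([-0.11768779, -0.11312495, -0.37648795]), 'moment': array([-0.01588109, -0.01276922, -0.0010049 ]), 'finger_force': 0.0, 'grip_width': 91.7428381354259}
top0 [[490.40562819   0.         322.8798236 ]
 [  0.         490.40562819 238.36523854]
 [  0.           0.           1.        ]] [[ 0.1156991  -0.99328278 -0.0017406 ]
 [-0.96904581 -0.11249083 -0.21976359]
 [ 0.21809159  0.02711317 -0.97555161]] [ -55.99018081  524.06034134 1095.44825649] [ 275.4084405   -26.36317585 1183.73823044]
side0 [[461.10517267   0.         307.49243154]
 [  0.         461.10517267 237.53245572]
 [  0.           0.           1.        ]] [[ 0.81855557 -0.57404407  0.02098045]
 [-0.37274069 -0.55858941 -0.74097385]
 [ 0.4370711   0.59870801 -0.67120606]] [-424.11767268  222.56090812  889.53228523] [  41.33253686 -651.71217183  770.86945137]
```

View pics/top0.png

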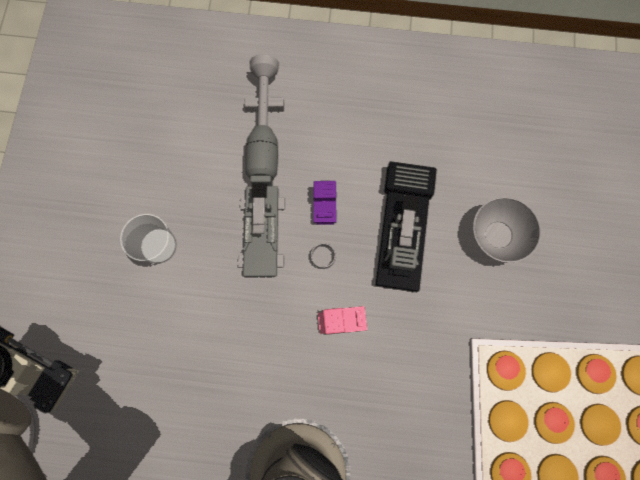

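View pics/side0.png

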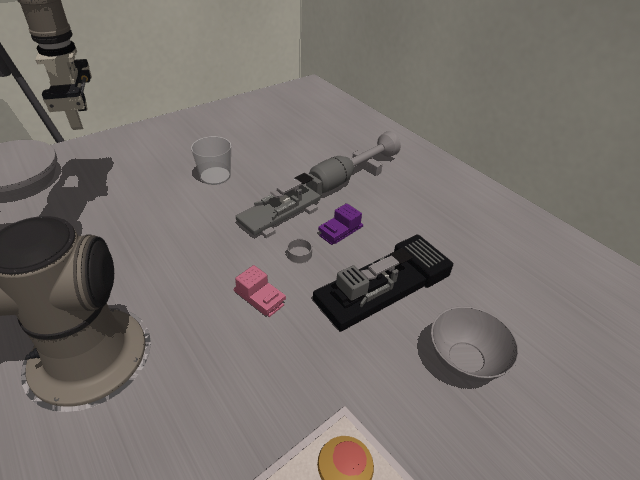

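Pack candidates in the top view are grey/black in the charger (404,250), pink (342,320) and purple (324,202). The grey one, latched in the black charger, fits the description. I'll confirm it in an enlarged crop.

Run:
```python
from h import *
im=np.load('pics/top0.npz')['im']
a=im[153:298,365:445]; b=im[140:285,225:305]
m=cv2.resize(np.hstack([a,b]),None,fx=4,fy=4,interpolation=cv2.INTER_CUBIC)
m=cv2.convertScaleAbs(m,alpha=1.5,beta=25)
for i in range(0,m.shape[1],40): cv2.line(m,(i,0),(i,6),(0,0,255),1)
for i in range(0,m.shape[0],40): cv2.line(m,(0,i),(6,i),(0,0,255),1)
cv2.imwrite('pics/crop1.png',m)
s=np.load('pics/side0.npz')['im'][160:335,230:460]
s=cv2.convertScaleAbs(cv2.resize(s,None,fx=3.4,fy=3.4,interpolation=cv2.INTER_CUBIC),alpha=1.5,beta=25)
for i in range(0,782,34): cv2.line(s,(i,0),(i,6),(0,0,255),1)
cv2.imwrite('pics/crop2.png',s)
```

```text
(no output)
```

View pics/crop1.png

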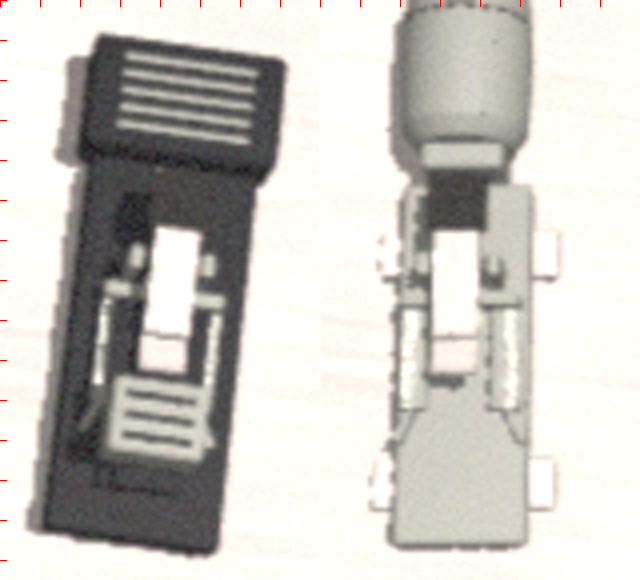

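View pics/crop2.png

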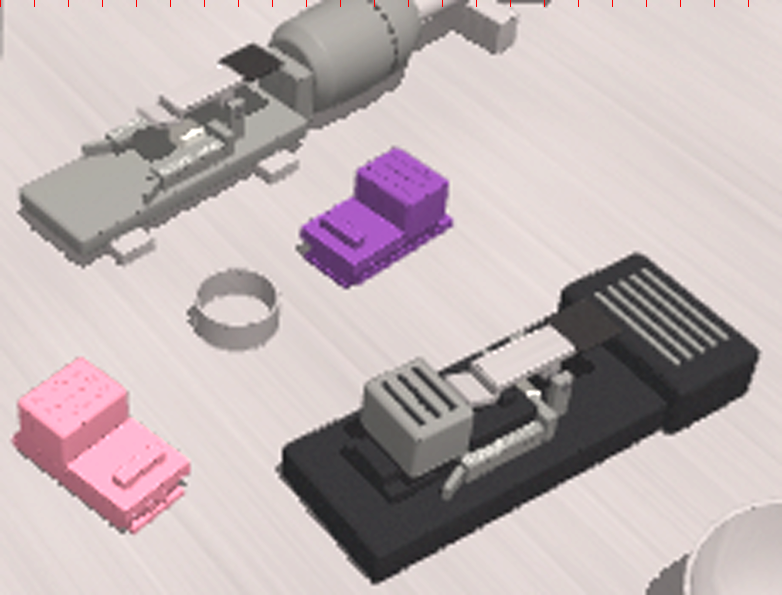

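The top crop shows the grey pack latched in the charger, with its block top at about (160,418) crop px, and the empty mixer mount at right with its black paddle at (458,200). The side crop confirms the grey pack, with slots in the block top, sitting under the charger hook. I'll fit both poses from the corner points.

```bash
cat > fit.py <<'E'
from h import *
from scipy.optimize import least_squares
T=lambda x,y:('top0',365+x/4,153+y/4); M=lambda x,y:('top0',225+(x-320)/4,140+y/4); S=lambda x,y:('side0',230+x/3.4,160+y/3.4)
ch=[((-43,28,84),T(107,450)),((2,28,84),T(113,376)),((2,-28,84),T(210,386)),((-43,-28,84),T(203,460)),
((-43,28,84),S(364,379)),((2,28,84),S(418,357)),((2,-28,84),S(472,405)),((-43,-28,84),S(416,432))]
mx=[((-85,40,30),M(391,545)),((-85,-40,30),M(526,544)),((-5,35,44),M(401,408)),((-5,-35,44),M(519,408)),
((-85,40,30),S(20,190)),((-85,-40,30),S(83,241)),((96,18,77),M(427,230)),((96,-18,77),M(488,230))]
def fit(pts,x0):
    def f(p):
        c,s=np.cos(p[2]),np.sin(p[2]); r=[]
        for (x,y,z),(n,u,v) in pts:
            r+=list(w2px(n,[p[0]+c*x-s*y,p[1]+s*x+c*y,z])-[u,v])
        return np.array(r)
    s=least_squares(f,x0,loss='soft_l1'); print(np.round(s.x,3),'\n',np.round(f(s.x).reshape(-1,2),1).tolist()); return s.x
def fr(p,x,y=0):
    c,s=np.cos(p[2]),np.sin(p[2]); return np.round([p[0]+c*x-s*y,p[1]+s*x+c*y],1)
if __name__=='__main__':
    c=fit(ch,[450,-180,0]); m=fit(mx,[450,130,0])
    print('paddle',fr(c,114),'grip',fr(c,-20),'porchgrip',fr(m,-92),'mgrip',fr(m,-20))
    print('paddle px c',(w2px('top0',[*fr(c,114),77])-[365,153])*4,'m',(w2px('top0',[*fr(m,114),77])-[225,140])*4+[320,0])
    print('near end housing',px2w('top0',*T(44,528)[1:],30),px2w('top0',*T(215,553)[1:],30))
    print('cut',px2w('top0',322,257,25))
    for w in range(-2,2): print(w)
E
python3 fit.py
```

```text
[ 519.209 -185.546   12.554] 
 [[-0.6, -0.1], [-0.2, -0.8], [-0.0, -0.2], [-0.0, 0.6], [-1.4, 0.3], [-0.1, -1.7], [1.2, 0.7], [0.3, 1.9]]
[5.09266e+02 1.52994e+02 1.24000e-01] 
 [[0.7, 0.1], [0.7, 0.1], [0.3, 0.1], [0.2, -0.2], [-1.5, -1.4], [-0.8, -0.5], [-0.1, -0.3], [-0.1, -0.4]]
paddle [ 633.2 -187. ] grip [ 499.2 -185.3] porchgrip [418.  141.6] mgrip [489.4 150.5]
paddle px c [176.57717138 196.16973021] m [457.83949348 199.44079337]
near end housing [ 435.70923074 -131.91043094   30.        ] [ 432.62232715 -233.19322072   30.        ]
cut [488.64466894   2.63261547  25.        ]
-2
-1
0
1
```

```bash
python3 -m creep '[{"hand":0,"spin":-10},{"hand":0,"spin":-10},{"hand":0,"tx":-0.035,"ty":-0.0516},{"hand":0,"tx":-0.035,"ty":-0.0516},{"hand":0,"tx":-0.035,"ty":-0.0516}]'; python3 -m creep '[{"hand":0,"tx":-0.035,"ty":-0.0516},{"hand":0,"tx":-0.035,"ty":-0.0516},{"hand":0,"tx":-0.035,"ty":-0.0516},{"hand":0,"tx":-0.035,"ty":-0.0516},{"hand":0,"tx":-0.035,"ty":-0.0516}]'
```

```text
invalid input at $[0]: expected keys hand, tx, ty, tz, spin
invalid input at $[0]: expected keys hand, tx, ty, tz, spin
```

```bash
cat > to.py <<'E'
import sys; from h import *
from scipy.spatial.transform import Rotation as Ro
a=[float(v) for v in sys.argv[1:]]; o=get_obs(); R=Ro.from_euler('xyz',o['tcp_rot']).as_matrix()
dyaw=(a[3]-o['tcp_rot'][2]+np.pi/2)%np.pi-np.pi/2 if len(a)>3 else 0
R2=Ro.from_euler('z',dyaw).as_matrix()@R
d=np.array(a[:3])-o['tool_pos']
print('t',o['time'],'pos',o['tool_pos'].round(1),'rot',o['tcp_rot'].round(4),'F',o['contact_force'].round(1),'w',round(o['grip_width'],1),'f',round(o['finger_force'],1))
print('spin deg',round(-np.degrees(dyaw),2),'then tool m',(R2.T@d/1000).round(4))
E
python3 to.py 633 -187 110 -0.015
```

```text
t 0.1 pos [186.6 490.4 240.1] rot [-3.1403e+00 -2.0000e-04  2.7778e+00] F [-0.1 -0.1 -0.4] w 91.7 f 0.0
spin deg -19.98 then tool m [-0.4565 -0.6704  0.1309]
```

```bash
python3 -m creep '[{"hand":0,"tx":0,"ty":0,"tz":0,"spin":-10},{"hand":0,"tx":0,"ty":0,"tz":0,"spin":-10},{"hand":0,"tx":-0.035,"ty":-0.0516,"tz":0,"spin":0},{"hand":0,"tx":-0.035,"ty":-0.0516,"tz":0,"spin":0},{"hand":0,"tx":-0.035,"ty":-0.0516,"tz":0,"spin":0}]'; python3 -m creep '[{"hand":0,"tx":-0.035,"ty":-0.0516,"tz":0,"spin":0},{"hand":0,"tx":-0.035,"ty":-0.0516,"tz":0,"spin":0},{"hand":0,"tx":-0.035,"ty":-0.0516,"tz":0,"spin":0},{"hand":0,"tx":-0.035,"ty":-0.0516,"tz":0,"spin":0},{"hand":0,"tx":-0.035,"ty":-0.0516,"tz":0,"spin":0}]'; python3 to.py 633 -187 110 -0.015
```

```text
time: 0.72
tool_pos: [290.0, 332.7, 240.4]
tcp_rot: [-3.141, -0.0, 3.128]
contact_force: [1.4, 0.4, -0.4]
grip_width: 46.1
finger_force: 0.0
time: 1.35
tool_pos: [461.4, 71.9, 240.6]
tcp_rot: [3.141, -0.0, 3.127]
contact_force: [0.9, 1.0, 1.0]
grip_width: 0.8
finger_force: 0.0
t 1.35 pos [461.4  71.9 240.6] rot [ 3.1413 -0.      3.1266] F [0.9 1.  1. ] w 0.8 f 0.0
spin deg -0.0 then tool m [-0.1755 -0.2563  0.1306]
```

```bash
python3 -m creep '[{"hand":0,"tx":-0.035,"ty":-0.051,"tz":0,"spin":0},{"hand":0,"tx":-0.035,"ty":-0.051,"tz":0,"spin":0},{"hand":0,"tx":-0.035,"ty":-0.051,"tz":0.02,"spin":0},{"hand":0,"tx":-0.035,"ty":-0.051,"tz":0.05,"spin":0},{"hand":0,"tx":-0.03,"ty":-0.047,"tz":0.05,"spin":0}]'; python3 -m creep '[{"hand":0,"tx":0,"ty":0,"tz":0,"spin":0}]'; python3 to.py 633 -187 93 -0.015; python3 -c "
from h import *
snap('side','s1',(330,200,490,320),5)"
```

```text
time: 1.98
tool_pos: [614.2, -160.5, 139.1]
tcp_rot: [3.142, 0.0, 3.126]
contact_force: [-0.1, -0.1, -0.4]
grip_width: 0.5
finger_force: 0.0
time: 2.1
tool_pos: [611.8, -160.9, 134.2]
tcp_rot: [3.139, -0.009, 3.124]
contact_force: [0.1, 1.1, 0.3]
grip_width: 0.3
finger_force: 0.0
t 2.1 pos [ 611.8 -160.9  134.2] rot [ 3.1385 -0.0092  3.1236] F [0.1 1.1 0.3] w 0.3 f 0.0
spin deg -0.17 then tool m [-0.022  -0.0259  0.041 ]
```

View pics/s1.png

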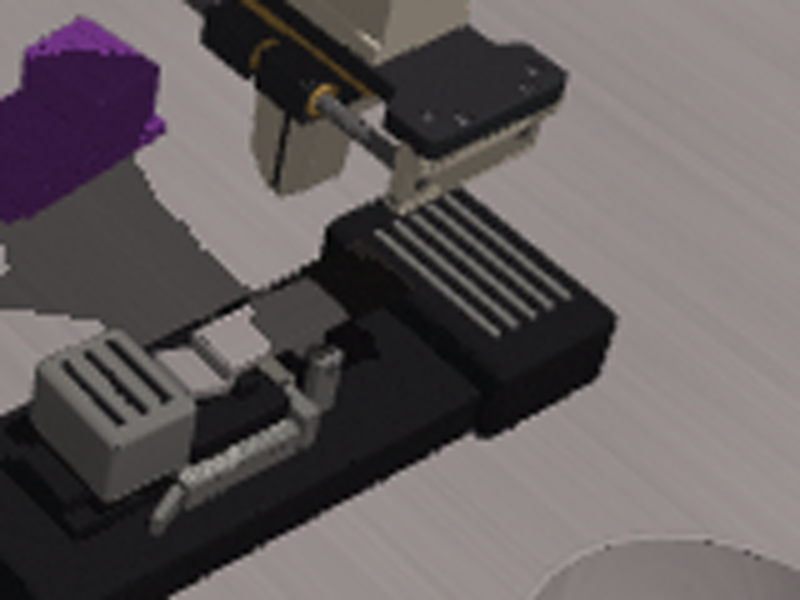

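The picture shows the shut fingers at crop (300,150), short of the charger paddle at crop (305,315), so I need to go further along +x/-y.

```bash
python3 -c "
from h import *
print(w2px('s1',[633,-187,77]), 330+305/5,200+315/5, px2w('s1',391,263,77))"; python3 -m creep '[{"hand":0,"tx":-0.022,"ty":-0.026,"tz":0,"spin":0},{"hand":0,"tx":0,"ty":0,"tz":0.02,"spin":0},{"hand":0,"tx":0,"ty":0,"tz":0.014,"spin":0},{"hand":0,"tx":0,"ty":0,"tz":0,"spin":0}]'; python3 to.py 633 -187 93 -0.015
```

```text
[400.85332485 253.17799454] 391.0 263.0 [ 594.5294292  -197.28847085   77.        ]
time: 2.65
tool_pos: [634.4, -183.9, 106.3]
tcp_rot: [3.141, -0.001, 3.128]
contact_force: [-0.8, 0.4, 0.7]
grip_width: 0.3
finger_force: 0.0
t 2.65 pos [ 634.4 -183.9  106.3] rot [ 3.1408e+00 -1.4000e-03  3.1279e+00] F [-0.8  0.4  0.7] w 0.3 f 0.0
spin deg 0.07 then tool m [ 0.0014 -0.0031  0.0133]
```

```bash
python3 -m creep '[{"hand":0,"tx":0.001,"ty":-0.003,"tz":0.009,"spin":0},{"hand":0,"tx":0,"ty":0,"tz":0.005,"spin":0},{"hand":0,"tx":0,"ty":0,"tz":0.003,"spin":0},{"hand":0,"tx":0,"ty":0,"tz":0,"spin":0}]'
```

```text
time: 3.15
tool_pos: [634.5, -188.2, 90.3]
tcp_rot: [-3.141, 0.001, 3.127]
contact_force: [-0.0, 0.6, 2.9]
grip_width: 0.0
finger_force: 1.7
```

```bash
python3 -m creep '[{"hand":0,"tx":0,"ty":0,"tz":0.003,"spin":0},{"hand":0,"tx":0,"ty":0,"tz":0.003,"spin":0},{"hand":0,"tx":0,"ty":0,"tz":0.001,"spin":0},{"hand":0,"tx":0,"ty":0,"tz":0,"spin":0},{"hand":0,"tx":0,"ty":0,"tz":0,"spin":0}]';python3 -c "
from h import *
snap('side','s2',(330,200,490,320),5)
a=np.load('pics/s1.npz')['im'];b=np.load('pics/s2.npz')['im']
for n,i in(('a',a),('b',b)):
  g=cv2.cvtColor(i[255:305,325:385],cv2.COLOR_BGR2GRAY); c=np.argwhere(g>100); print(n,len(c),c.mean(0)+[255,325])
print(w2px('s2',[499,-185,84]),w2px('s2',[481,-185,84]))"
```

```text
time: 3.78
tool_pos: [636.6, -188.3, 85.1]
tcp_rot: [-3.14, 0.007, 3.127]
contact_force: [2.9, 2.3, 10.2]
grip_width: 0.3
finger_force: 5.1
a 863 [273.98377752 352.20393975]
b 889 [273.66029246 352.12598425]
[352.74653386 275.60807011] [345.84351994 279.24648134]
```

```bash
python3 -m creep '[{"hand":0,"tx":0,"ty":0,"tz":0.002,"spin":0},{"hand":0,"tx":0,"ty":0,"tz":0.002,"spin":0},{"hand":0,"tx":0,"ty":0,"tz":0,"spin":0},{"hand":0,"tx":0,"ty":0,"tz":0,"spin":0}]';python3 -c "
from h import *
snap('side','s3',(330,200,490,320),5)
b=np.load('pics/s3.npz')['im']
g=cv2.cvtColor(b[255:305,325:385],cv2.COLOR_BGR2GRAY); c=np.argwhere(g>100); print(len(c),c.mean(0)+[255,325])"
```

```text
time: 4.32
tool_pos: [637.2, -188.4, 83.4]
tcp_rot: [-3.139, 0.009, 3.127]
contact_force: [0.1, 3.8, 20.4]
grip_width: 0.3
finger_force: 10.1
874 [273.61098398 351.83180778]
```

View pics/s3.png

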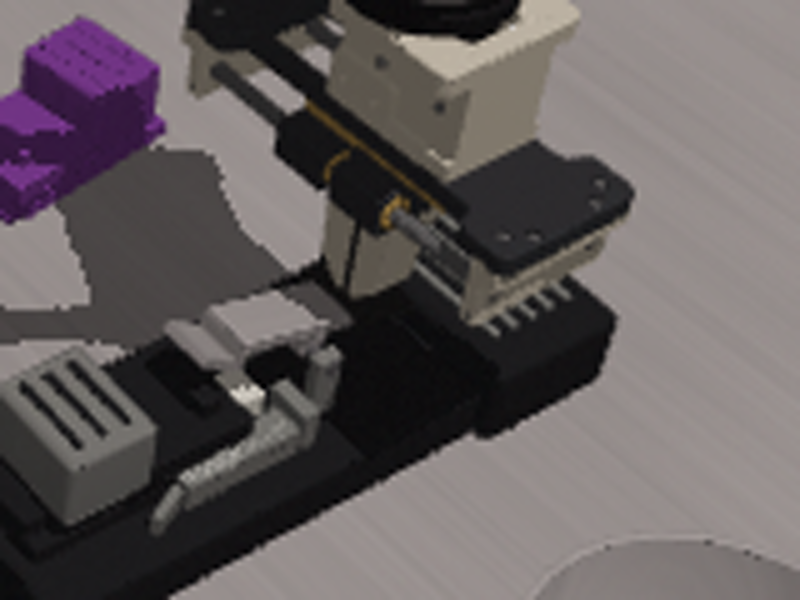

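The picture shows the pack ejected about 18 mm (block top now at crop (75,405)) and the hook up. Now I lift, open the hand and go above the block.

```bash
python3 -m creep '[{"hand":0,"tx":0,"ty":0,"tz":-0.03,"spin":0},{"hand":0.5,"tx":0,"ty":0,"tz":-0.03,"spin":0},{"hand":1,"tx":0.04,"ty":0,"tz":0,"spin":0},{"hand":1,"tx":0.05,"ty":0,"tz":0,"spin":0},{"hand":1,"tx":0.05,"ty":0,"tz":0,"spin":0}]'; python3 -m creep '[{"hand":1,"tx":0.0,"ty":0,"tz":0,"spin":0}]';python3 to.py 480 -185 65 -0.015
python3 -c "
from h import *
snap('top','t4')
b=np.load('pics/t4.npz')['im'];cv2.imwrite('pics/t4.png',cv2.resize(b[180:300,360:460],None,fx=5,fy=5,interpolation=cv2.INTER_CUBIC))"
```

```text
time: 5.0
tool_pos: [492.5, -185.9, 138.3]
tcp_rot: [-3.141, 0.0, 3.127]
contact_force: [-0.6, -1.2, -0.3]
grip_width: 36.1
finger_force: 0.0
time: 5.12
tool_pos: [490.7, -185.3, 138.2]
tcp_rot: [3.14, -0.003, 3.125]
contact_force: [1.1, -0.2, 0.2]
grip_width: 45.6
finger_force: 0.0
t 5.125 pos [ 490.7 -185.3  138.2] rot [ 3.14   -0.0032  3.1254] F [ 1.1 -0.2  0.2] w 45.6 f 0.0
spin deg -0.07 then tool m [0.0104 0.0001 0.0733]
```

View pics/t4.png

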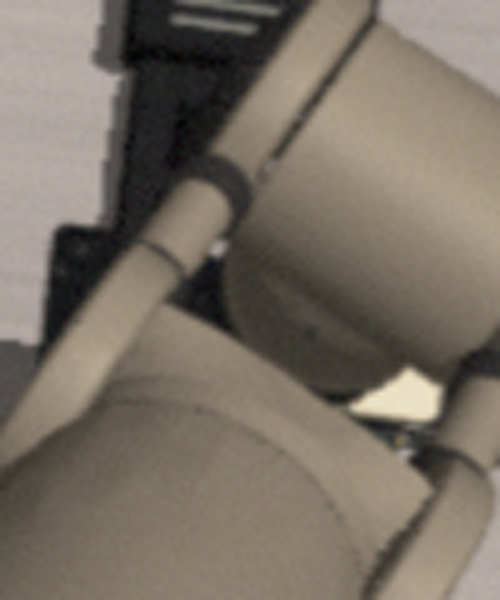

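The arm hides the pack in the top view, so I rely on the fit and descend with the hand open.

```bash
python3 -m creep '[{"hand":1,"tx":0.01,"ty":0,"tz":0,"spin":0},{"hand":1,"tx":0,"ty":0,"tz":0.02,"spin":0},{"hand":1,"tx":0,"ty":0,"tz":0,"spin":0},{"hand":1,"tx":0,"ty":0,"tz":0.025,"spin":0},{"hand":1,"tx":0,"ty":0,"tz":0.027,"spin":0}]'; python3 -m creep '[{"hand":1,"tx":0,"ty":0,"tz":0,"spin":0},{"hand":1,"tx":0,"ty":0,"tz":0,"spin":0}]';python3 to.py 480 -185 65 -0.015
```

```text
time: 5.8
tool_pos: [485.2, -186.3, 66.7]
tcp_rot: [-3.141, 0.002, 3.127]
contact_force: [-0.7, 0.6, 0.2]
grip_width: 91.5
finger_force: 0.0
time: 6.05
tool_pos: [484.9, -186.3, 67.5]
tcp_rot: [-3.141, 0.001, 3.127]
contact_force: [-0.2, -0.1, 0.1]
grip_width: 92.0
finger_force: 0.0
t 6.05 pos [ 484.9 -186.3   67.5] rot [-3.1409e+00  1.4000e-03  3.1271e+00] F [-0.2 -0.1  0.1] w 92.0 f 0.0
spin deg 0.03 then tool m [0.0049 0.0012 0.0025]
```

```bash
python3 -m creep '[{"hand":1,"tx":0.004,"ty":0,"tz":0.002,"spin":0},{"hand":0.4,"tx":0,"ty":0,"tz":0,"spin":0},{"hand":0.4,"tx":0,"ty":0,"tz":0,"spin":0},{"hand":0.4,"tx":0,"ty":0,"tz":0,"spin":0},{"hand":0.4,"tx":0,"ty":0,"tz":0,"spin":0}]'; python3 -m creep '[{"hand":0.4,"tx":0,"ty":0,"tz":0,"spin":0},{"hand":0.4,"tx":0,"ty":0,"tz":0,"spin":0}]'
```

```text
time: 6.68
tool_pos: [480.0, -185.8, 64.5]
tcp_rot: [3.141, -0.0, 3.127]
contact_force: [-0.2, 0.9, 0.7]
grip_width: 56.4
finger_force: 0.4
time: 6.92
tool_pos: [480.0, -185.7, 64.5]
tcp_rot: [3.141, -0.0, 3.127]
contact_force: [0.1, 0.6, 1.8]
grip_width: 56.2
finger_force: 30.0
```

```bash
python3 -m creep '[{"hand":0.4,"tx":0.008,"ty":0,"tz":0,"spin":0},{"hand":0.4,"tx":0.014,"ty":0,"tz":0,"spin":0},{"hand":0.4,"tx":0.014,"ty":0,"tz":0,"spin":0},{"hand":0.4,"tx":0.014,"ty":0,"tz":0,"spin":0},{"hand":0.4,"tx":0.006,"ty":0,"tz":0,"spin":0}]'; python3 -m creep '[{"hand":0.4,"tx":0,"ty":0,"tz":0,"spin":0}]'
```

```text
time: 7.55
tool_pos: [422.8, -184.9, 64.5]
tcp_rot: [3.141, -0.001, 3.126]
contact_force: [0.1, -0.3, -2.2]
grip_width: 56.1
finger_force: 30.0
time: 7.68
tool_pos: [423.5, -185.0, 64.5]
tcp_rot: [3.141, -0.0, 3.126]
contact_force: [-1.3, -0.5, -1.0]
grip_width: 55.9
finger_force: 30.0
```

```bash
python3 -m creep '[{"hand":0.4,"tx":0,"ty":0,"tz":-0.02,"spin":0},{"hand":0.4,"tx":0,"ty":0,"tz":-0.04,"spin":0},{"hand":0.4,"tx":0,"ty":0.03,"tz":0,"spin":0},{"hand":0.4,"tx":0,"ty":0.05,"tz":0,"spin":0},{"hand":0.4,"tx":0,"ty":0.05,"tz":0,"spin":0}]'; python3 -m creep '[{"hand":0.4,"tx":0,"ty":0.05,"tz":0,"spin":0},{"hand":0.4,"tx":0,"ty":0.05,"tz":0,"spin":0},{"hand":0.4,"tx":0,"ty":0.04,"tz":0,"spin":-4},{"hand":0.4,"tx":0,"ty":0.03,"tz":0,"spin":-4},{"hand":0.4,"tx":0,"ty":0,"tz":0,"spin":0}]';python3 to.py 415 141.2 66 0.124
```

```text
time: 8.3
tool_pos: [425.9, -53.8, 124.3]
tcp_rot: [3.141, -0.0, 3.126]
contact_force: [0.3, -0.3, -2.6]
grip_width: 56.0
finger_force: 30.0
time: 8.93
tool_pos: [426.0, 116.6, 124.1]
tcp_rot: [3.141, -0.001, -3.013]
contact_force: [0.8, -0.1, -2.6]
grip_width: 55.7
finger_force: 30.0
t 8.925 pos [426.  116.6 124.1] rot [ 3.1413e+00 -7.0000e-04 -3.0130e+00] F [ 0.8 -0.1 -2.6] w 55.7 f 30.0
spin deg 0.26 then tool m [0.0079 0.0257 0.0582]
```

```bash
python3 -m creep '[{"hand":0.4,"tx":0.008,"ty":0.026,"tz":0.02,"spin":0.2},{"hand":0.4,"tx":0,"ty":0,"tz":0.02,"spin":0},{"hand":0.4,"tx":0,"ty":0,"tz":0,"spin":0},{"hand":0.4,"tx":0,"ty":0,"tz":0,"spin":0}]';python3 to.py 415 141.2 66 0.124; python3 -c "
from h import *
snap('side','s5',(200,150,360,270),5)"
```

```text
time: 9.43
tool_pos: [415.8, 139.2, 84.9]
tcp_rot: [-3.142, 0.001, -3.021]
contact_force: [-0.9, -0.5, -2.2]
grip_width: 55.8
finger_force: 30.0
t 9.425 pos [415.8 139.2  84.9] rot [-3.1416e+00  6.0000e-04 -3.0212e+00] F [-0.9 -0.5 -2.2] w 55.8 f 30.0
spin deg -0.21 then tool m [0.0006 0.0021 0.0189]
```

View pics/s5.png

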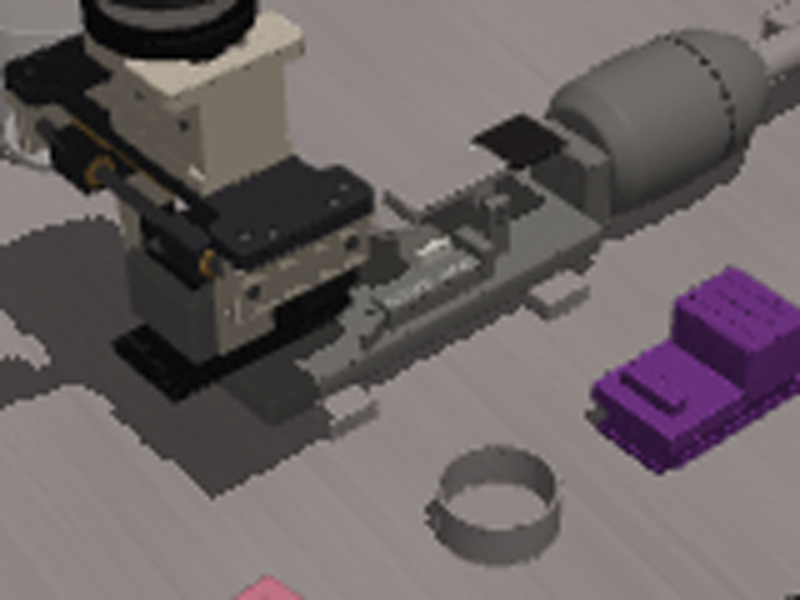

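The picture shows the pack held level over the mixer's tongue, heel at crop (150,370), aligned with the rails. I lower it and slide it into the mouth.

```bash
python3 -m creep '[{"hand":0.4,"tx":0,"ty":0.002,"tz":0.01,"spin":-0.2},{"hand":0.4,"tx":0,"ty":0,"tz":0.0095,"spin":0},{"hand":0.4,"tx":0,"ty":0,"tz":0,"spin":0}]'; python3 -m creep '[{"hand":0.4,"tx":-0.008,"ty":0,"tz":0,"spin":0},{"hand":0.4,"tx":-0.008,"ty":0,"tz":0,"spin":0},{"hand":0.4,"tx":0,"ty":0,"tz":0,"spin":0}]';python3 to.py 489.4 150.5 65 0.124
```

```text
time: 9.85
tool_pos: [414.7, 141.6, 64.4]
tcp_rot: [3.142, -0.001, -3.017]
contact_force: [-0.1, -0.4, -2.7]
grip_width: 55.8
finger_force: 30.0
time: 10.22
tool_pos: [431.8, 143.8, 65.0]
tcp_rot: [3.142, 0.001, -3.017]
contact_force: [0.4, -0.2, -3.1]
grip_width: 55.4
finger_force: 30.0
t 10.225 pos [431.8 143.8  65. ] rot [ 3.1415e+00  1.0000e-03 -3.0167e+00] F [ 0.4 -0.2 -3.1] w 55.4 f 30.0
spin deg 0.05 then tool m [-0.0579 -0.0004  0.0001]
```

```bash
python3 -m creep '[{"hand":0.4,"tx":-0.004,"ty":0,"tz":0.001,"spin":0},{"hand":0.4,"tx":-0.006,"ty":0,"tz":0,"spin":0},{"hand":0.4,"tx":-0.006,"ty":0,"tz":0,"spin":0},{"hand":0.4,"tx":0,"ty":0,"tz":0,"spin":0}]'; python3 -m creep '[{"hand":0.4,"tx":-0.006,"ty":0,"tz":0,"spin":0},{"hand":0.4,"tx":-0.006,"ty":0,"tz":0,"spin":0},{"hand":0.4,"tx":0,"ty":0,"tz":0,"spin":0}]';python3 to.py 489.4 150.5 65 0.124
```

```text
time: 10.72
tool_pos: [448.0, 145.8, 64.3]
tcp_rot: [3.141, 0.002, -3.017]
contact_force: [0.1, -0.8, 2.5]
grip_width: 55.8
finger_force: 30.0
time: 11.1
tool_pos: [459.3, 147.2, 64.4]
tcp_rot: [3.142, 0.001, -3.017]
contact_force: [1.2, 0.5, 4.3]
grip_width: 56.2
finger_force: 30.0
t 11.1 pos [459.3 147.2  64.4] rot [ 3.1415e+00  1.4000e-03 -3.0167e+00] F [1.2 0.5 4.3] w 56.2 f 30.0
spin deg 0.05 then tool m [-0.0302 -0.0005 -0.0006]
```

```bash
python3 -m creep '[{"hand":1,"tx":0,"ty":0,"tz":0,"spin":0},{"hand":1,"tx":0,"ty":0,"tz":0,"spin":0},{"hand":1,"tx":0,"ty":0,"tz":-0.02,"spin":0},{"hand":1,"tx":0,"ty":0,"tz":-0.03,"spin":0},{"hand":0,"tx":0.03,"ty":0,"tz":-0.01,"spin":0}]'; python3 -m creep '[{"hand":0,"tx":0.036,"ty":0,"tz":0,"spin":0},{"hand":0,"tx":0,"ty":0,"tz":0,"spin":0},{"hand":0,"tx":0,"ty":0,"tz":0,"spin":0},{"hand":0,"tx":0,"ty":0,"tz":0,"spin":0},{"hand":0,"tx":0,"ty":0,"tz":0,"spin":0}]';python3 to.py 396 139 50 0.124; python3 -c "
from h import *
snap('side','s6',(200,150,360,270),5)"
```

```text
time: 11.72
tool_pos: [430.7, 143.6, 125.4]
tcp_rot: [3.141, 0.004, -3.017]
contact_force: [0.0, -0.5, 0.3]
grip_width: 85.5
finger_force: 0.0
time: 12.35
tool_pos: [393.7, 139.0, 123.8]
tcp_rot: [3.142, 0.0, -3.017]
contact_force: [-0.4, 0.3, -1.3]
grip_width: 36.6
finger_force: 0.0
t 12.35 pos [393.7 139.  123.8] rot [ 3.1415e+00  1.0000e-04 -3.0168e+00] F [-0.4  0.3 -1.3] w 36.6 f 0.0
spin deg 0.04 then tool m [-0.0023 -0.0003  0.0738]
```

View pics/s6.png

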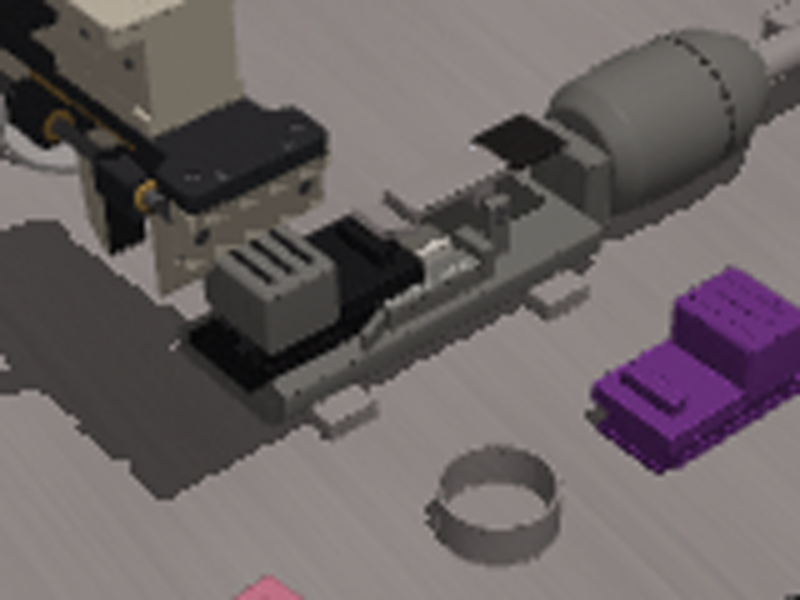

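The picture shows the pack upright between the rails, heel at crop (225,350), with the hand behind it. I shut the fingers, lower them behind the heel and push.

```bash
python3 -m creep '[{"hand":0,"tx":0,"ty":0,"tz":0.025,"spin":0},{"hand":0,"tx":0,"ty":0,"tz":0.025,"spin":0},{"hand":0,"tx":0,"ty":0,"tz":0.023,"spin":0},{"hand":0,"tx":0,"ty":0,"tz":0,"spin":0},{"hand":0,"tx":0,"ty":0,"tz":0,"spin":0}]'; python3 -m creep '[{"hand":0,"tx":-0.005,"ty":0,"tz":0,"spin":0},{"hand":0,"tx":-0.005,"ty":0,"tz":0,"spin":0},{"hand":0,"tx":-0.004,"ty":0,"tz":0,"spin":0},{"hand":0,"tx":0,"ty":0,"tz":0,"spin":0}]';python3 to.py 434 143.5 50 0.124
```

```text
time: 13.02
tool_pos: [393.6, 139.0, 51.5]
tcp_rot: [3.142, 0.001, -3.017]
contact_force: [-0.3, 0.2, -0.2]
grip_width: 0.6
finger_force: 0.0
time: 13.52
tool_pos: [407.5, 140.7, 51.1]
tcp_rot: [3.142, 0.001, -3.017]
contact_force: [-0.5, 0.2, 0.8]
grip_width: 0.5
finger_force: 0.0
t 13.525 pos [407.5 140.7  51.1] rot [ 3.1415e+00  6.0000e-04 -3.0167e+00] F [-0.5  0.2  0.8] w 0.5 f 0.0
spin deg 0.05 then tool m [-0.0267 -0.0005  0.0011]
```

```bash
for i in 1; do python3 -m creep '[{"hand":0,"tx":-0.004,"ty":0,"tz":0.001,"spin":0},{"hand":0,"tx":-0.004,"ty":0,"tz":0,"spin":0},{"hand":0,"tx":-0.004,"ty":0,"tz":0,"spin":0},{"hand":0,"tx":0,"ty":0,"tz":0,"spin":0}]'; done; python3 -m creep '[{"hand":0,"tx":-0.003,"ty":0,"tz":0,"spin":0},{"hand":0,"tx":-0.003,"ty":0,"tz":0,"spin":0},{"hand":0,"tx":-0.003,"ty":0,"tz":0,"spin":0},{"hand":0,"tx":0,"ty":0,"tz":0,"spin":0}]'
```

```text
time: 14.02
tool_pos: [419.0, 142.2, 49.8]
tcp_rot: [3.142, -0.0, -3.017]
contact_force: [-0.4, -0.0, -0.4]
grip_width: 0.5
finger_force: 0.2
time: 14.52
tool_pos: [427.8, 143.3, 49.8]
tcp_rot: [3.142, -0.0, -3.017]
contact_force: [-2.3, 0.0, -0.8]
grip_width: 0.6
finger_force: 1.3
```

```bash
python3 -m creep '[{"hand":0,"tx":-0.003,"ty":0,"tz":0,"spin":0},{"hand":0,"tx":-0.003,"ty":0,"tz":0,"spin":0},{"hand":0,"tx":0,"ty":0,"tz":0,"spin":0}]'; python3 -m creep '[{"hand":0,"tx":-0.003,"ty":0,"tz":0,"spin":0},{"hand":0,"tx":-0.002,"ty":0,"tz":0,"spin":0},{"hand":0,"tx":0,"ty":0,"tz":0,"spin":0}]';python3 -m creep '[{"hand":0,"tx":-0.002,"ty":0,"tz":0,"spin":0},{"hand":0,"tx":-0.002,"ty":0,"tz":0,"spin":0},{"hand":0,"tx":0,"ty":0,"tz":0,"spin":0}]'
```

```text
time: 14.9
tool_pos: [431.2, 143.8, 49.5]
tcp_rot: [-3.142, -0.006, -3.016]
contact_force: [-10.5, -0.8, 3.7]
grip_width: 0.6
finger_force: 4.7
time: 15.28
tool_pos: [436.3, 144.4, 49.4]
tcp_rot: [-3.142, -0.006, -3.017]
contact_force: [-8.0, -0.9, 2.1]
grip_width: 0.5
finger_force: 4.3
time: 15.65
tool_pos: [440.2, 144.9, 49.4]
tcp_rot: [-3.142, -0.006, -3.017]
contact_force: [-9.2, -1.5, 1.7]
grip_width: 0.7
finger_force: 4.5
```

```bash
python3 -m creep '[{"hand":0,"tx":-0.002,"ty":0,"tz":0,"spin":0},{"hand":0,"tx":-0.001,"ty":0,"tz":0,"spin":0},{"hand":0,"tx":0,"ty":0,"tz":0,"spin":0}]'; python3 -m creep '[{"hand":0,"tx":-0.001,"ty":0,"tz":0,"spin":0},{"hand":0,"tx":-0.001,"ty":0,"tz":0,"spin":0},{"hand":0,"tx":0,"ty":0,"tz":0,"spin":0}]'
```

```text
time: 16.02
tool_pos: [443.0, 145.3, 49.4]
tcp_rot: [-3.142, -0.006, -3.016]
contact_force: [-9.8, -0.4, 4.0]
grip_width: 0.5
finger_force: 4.8
time: 16.4
tool_pos: [444.9, 145.5, 49.4]
tcp_rot: [-3.142, -0.006, -3.017]
contact_force: [-10.4, -0.9, 3.5]
grip_width: 0.5
finger_force: 4.9
```

```bash
python3 -m creep '[{"hand":0,"tx":-0.001,"ty":0,"tz":0,"spin":0},{"hand":0,"tx":-0.001,"ty":0,"tz":0,"spin":0},{"hand":0,"tx":0,"ty":0,"tz":0,"spin":0}]'; python3 -m creep '[{"hand":0,"tx":-0.001,"ty":0,"tz":0,"spin":0},{"hand":0,"tx":0,"ty":0,"tz":0,"spin":0}]'
```

```text
time: 16.77
tool_pos: [447.4, 145.8, 49.4]
tcp_rot: [-3.142, -0.005, -3.017]
contact_force: [-7.9, -0.8, 1.0]
grip_width: 0.6
finger_force: 4.0
time: 17.02
tool_pos: [447.7, 145.9, 49.4]
tcp_rot: [-3.142, -0.007, -3.016]
contact_force: [-10.5, -1.4, 4.1]
grip_width: 0.6
finger_force: 5.2
```

```bash
python3 -m creep '[{"hand":0,"tx":-0.001,"ty":0,"tz":0,"spin":0},{"hand":0,"tx":0,"ty":0,"tz":0,"spin":0}]'; python3 -m creep '[{"hand":0,"tx":-0.001,"ty":0,"tz":0,"spin":0},{"hand":0,"tx":0,"ty":0,"tz":0,"spin":0}]'
```

```text
time: 17.27
tool_pos: [447.7, 145.9, 49.3]
tcp_rot: [-3.141, -0.009, -3.016]
contact_force: [-13.4, -2.5, 5.4]
grip_width: 1.0
finger_force: 6.5
time: 17.52
tool_pos: [447.8, 145.9, 49.1]
tcp_rot: [-3.141, -0.011, -3.016]
contact_force: [-15.6, -1.7, 7.3]
grip_width: 0.5
finger_force: 7.7
```

It has met the stop. I back off and look.

```bash
python3 -m creep '[{"hand":0,"tx":0.006,"ty":0,"tz":0,"spin":0},{"hand":0,"tx":0.02,"ty":0,"tz":0,"spin":0},{"hand":0,"tx":0.02,"ty":0,"tz":-0.01,"spin":0},{"hand":0,"tx":0,"ty":0,"tz":-0.05,"spin":0},{"hand":0,"tx":0,"ty":0,"tz":-0.05,"spin":0}]'; python3 -m creep '[{"hand":0,"tx":0.0,"ty":0,"tz":-0.05,"spin":0},{"hand":0,"tx":0,"ty":0.05,"tz":0,"spin":0},{"hand":0,"tx":0,"ty":0.05,"tz":0,"spin":0},{"hand":0,"tx":0,"ty":0,"tz":0,"spin":0}]'; python3 -c "
from h import *
snap('side','s7',(200,150,360,270),5)"
```

```text
time: 18.15
tool_pos: [407.8, 140.8, 161.6]
tcp_rot: [3.141, 0.002, -3.017]
contact_force: [1.8, -0.2, -0.4]
grip_width: 0.6
finger_force: 0.0
time: 18.65
tool_pos: [394.9, 242.7, 210.6]
tcp_rot: [3.14, 0.003, -3.013]
contact_force: [0.7, 0.0, -0.3]
grip_width: 0.5
finger_force: 0.0
```

View pics/s7.png

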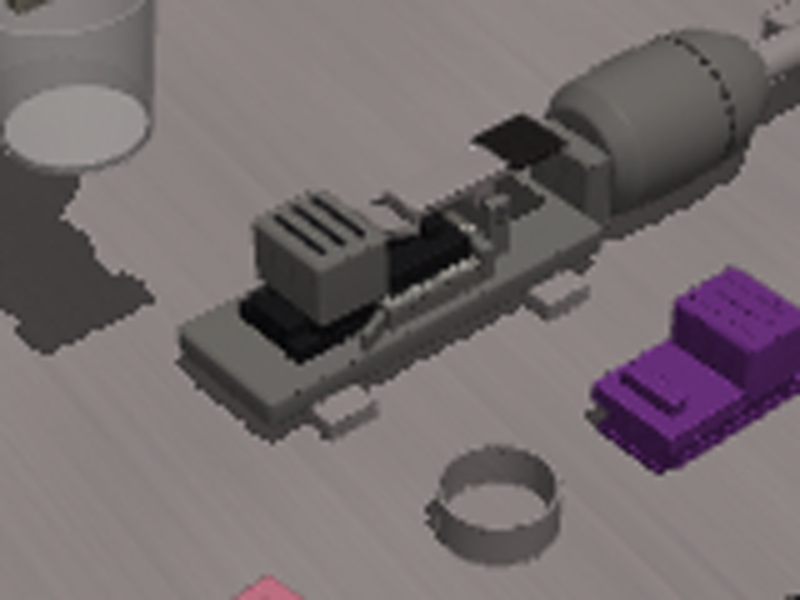

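The picture shows the pack in the mount, block top corners at crop (255,225), (315,190), (388,235) and (325,275), and the hand clear. I'll check numerically that it is home.

Run:
```python
from h import *
p=[509.27,152.99,.124];c,s=np.cos(p[2]),np.sin(p[2])
for u,v in((255,225),(315,190),(388,235),(325,275)):
    w=px2w('s7',200+u/5,150+v/5,84)-[p[0],p[1],0]; print('in mixer frame',(c*w[0]+s*w[1]).round(1),(-s*w[0]+c*w[1]).round(1))
for L in (0,-4,-18): print('heel top rear corners if at',L,[((w2px('s7',[p[0]+c*(L-55)-s*y,p[1]+s*(L-55)+c*y,38])-[200,150])*5).round() for y in(25,-25)])
# top view: compare paddle colour region with start
snap('top','t8'); a=np.load('pics/top0.npz')['im'];b=np.load('pics/t8.npz')['im']
for y in range(184,260,2): print(y,a[y,253:268:3].mean(1-1+1).astype(int) if 0 else a[y,253:268:3].mean(1).astype(int),b[y,253:268:3].mean(1).astype(int))
```

```text
in mixer frame -44.9 18.5
in mixer frame -4.6 22.3
in mixer frame -0.4 -30.3
in mixer frame -43.4 -35.1
heel top rear corners if at 0 [array([237., 300.]), array([298., 348.])]
heel top rear corners if at -4 [array([230., 303.]), array([291., 352.])]
heel top rear corners if at -18 [array([208., 315.]), array([268., 364.])]
184 [31 32 32 29 32] [38 33 39 33 36]
186 [29 34 27 36 36] [34 38 32 35 37]
188 [35 31 34 33 28] [33 35 31 32 35]
190 [31 29 29 32 36] [39 32 31 29 38]
192 [32 30 26 33 37] [35 32 39 32 37]
194 [32 30 30 35 36] [34 31 36 35 36]
196 [30 39 33 39 38] [38 43 38 38 41]
198 [ 99 149 142 149  91] [109 162 156 159  97]
200 [107 155 154 154 112] [115 169 165 169 118]
202 [120 155 152 153 108] [127 168 165 169 115]
204 [149 156 153 157  96] [156 165 164 168  98]
206 [131 156 158 154  84] [140 169 166 169  92]
208 [131 158 157 157  68] [142 168 164 168  66]
210 [135 160 156 158  68] [140 170 168 170  88]
212 [134 156 153 158 111] [143 169 165 172 114]
214 [137 157 156 156 115] [144 167 168 168 120]
216 [126 158 156 157  75] [135 170 169 166  67]
218 [129 156 157 158 120] [1
[... 244 characters left out ...]
59 162 158  43]
230 [131 148 145 146 116] [136 159 158 156  44]
232 [119 127 132 129 122] [124 136 141 135  35]
234 [ 55  60  61 118 118] [36 37 40 37 30]
236 [ 72  73  68 119 115] [113 111 112 115 114]
238 [120 119 118 121 118] [114 116 114 113 115]
240 [118 119 122 121 118] [71 79 77 72 81]
242 [117 119 121 118 117] [128 127 126 127 123]
244 [118 118 118 119 118] [70 63 51 54 61]
246 [118 119 119 121 120] [120 122 123 122 125]
248 [118 116 121 122 120] [116 117 117 118 119]
250 [118 120 121 121 120] [69 68 68 69 76]
252 [120 119 120 120 121] [126 129 129 129 129]
254 [120 120 120 123 122] [75 74 74 74 65]
256 [120 118 121 119 119] [51 51 50 49 50]
258 [117 120 118 119 123] [29 33 29 35 36]
```

```bash
python3 -c "
from plant import close_job
print(close_job())"
```

```text
the job is handed in; nothing more can be done
None
```

The battery pack is off the charger and pushed home on the mixer: it met the stop at about 16 N, stayed in place once I backed off, and the catch looks back at rest. I've handed the job in at under 19 s of robot time.

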